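Load the filter cartridge into the bench fume extractor

TASK

The fume extractor beside the hot sand pan has no filter. Pick up the oblong filter cartridge that fits the rectangular bay in the extractor's top (not the round one or the wide flat one), stand it in the bay with its grip fin up, and press it down to the stop so that the push-push catch holds it down when you let go. Leave it there, caught; another full press would eject it again.

Things in the scene. Friction and masses are not known exactly. Their poses are not given: they have to be found in the camera images.
- cartridge: Oblong filter cartridge: grey block with pleated long sides, 64 (x) x 40 (y) x 60 mm high, upright, with a grip fin on top 50 (x) x 14 (y) x 32 mm high: 92 mm in all, 0.11 to 0.23 kg. Origin: centre of the underside. Fits the bay either way round. Not to be taken: a round cartridge (62 mm across) and a wide flat one (98 x 60 x 46 mm) with like fins.
- bay (a point): Centre of the bay's mouth in the flat top of the fume extractor (fixed grey box 200 x 200 x 85 mm); x along the bay, z up. The bay is a well 74 (x) x 50 (y) mm with a 6 mm sloped lead-in all round. Its floor, a spring carriage, lies 34 mm below the mouth when raised: a cartridge set on it has its block 26 mm out.
- carriage (a joint): Travel of the carriage, m: 0 raised (start), 0.026 at the stop (block level with the extractor's top), 0.018 held by the catch (block 8 mm out). Spring 4.5 N raised, 8.4 N at the stop; 12 N on top of the cartridge reaches the stop. Let go after 0.025 or more, it is caught; let go sooner, it comes up again; pushed to the stop once more, it is released and comes up.
There are look-alikes about, which are no part of the job. Leave any blue look-alike of the cartridge alone.

How it is judged:
By the outcome, as a careful person would: the job done as asked, in the order asked, and still so for the second after the job is handed in, with the robot touching nothing.
It also fails if it takes over 48 s, if anything falls off the work surface, if the arm or the gripper's body presses on something with over 40 N, if the wrist force passes 120 N, or if a joint passes its speed limit or range.

ROBOT

A 6-joint arm with a two-finger parallel gripper is mounted at the origin on the work surface. World frame = base frame: x ahead of the robot, y to its left, z up, the work surface at z = 0. Lengths are in m, angles in rad, forces in N, time in s.
With the tool pointing down it reaches from about 0.4 to 0.825 m from the base axis. Payload 7 kg.
Tool frame: the origin (TCP) lies on the centre line of the jaws, within the pads' length; the fingertips stand 22 mm ahead of it and the grasp point (between the pads) lies 3 mm ahead of it (arm.tcp_to_tips is the distance from the TCP to the fingertips, in m); z points along the fingers, y is the line along which they close (so a half turn about z gives the same grasp; the last joint's range is limited). The gripper opens to 88 mm and grips with 3 to 60 N. Pads are 19 mm wide; open, the fingers measure 130 mm over their backs; the gripper's body (78 mm by 193 mm) begins 47 mm behind the grasp point.
Start: joints at [1.493, 0.359, 0.012, 0, -1.224, -0.288], TCP at [0.241, 0.63, 0.218] pointing down, gripper open.
Joint ranges: [-3.07, 3.07], [-1.43, 2.12], [-1.02, 1.25], [-3.03, 1.67], [-3.05, -0], [-3.03, 3.03]. Speed limits (rad/s): [2.39, 2.39, 3.01, 3.14, 3.14, 3.14].

INTERFACE

Orientations are given as [roll, pitch, yaw] about the fixed x, y, z axes, in that order (R = Rz(yaw) Ry(pitch) Rx(roll)).
In Python, from station import arm gives the robot as it stands.
- The arm moves only by the tool jog_arm, never from a script. Its argument "targets" is a list of rows, each an object of numbers: "dx", "dy", "dz": the shift along the tool's x, y, z in mm; "rx", "ry", "rz": the turn, a rotation vector about the tool's x, y, z in rad; "gripper": the closure, from 0 (fully open) to 1 (shut). In form: [{"dx": .., "dy": .., "dz": .., "rx": .., "ry": .., "rz": .., "gripper": ..}, ...]. A call has exactly 8 rows; each row is the pose to reach, as a shift and turn from the pose commanded when the call began, along the tool's axes at that moment; what a row does not reach only later rows make up. A row lasts 1/12 s, in which the tool goes at most 41.7 mm and 7.16 degrees, less where a joint would pass 70% of its speed; a pose out of reach is approached as far as the arm can. A call with a gripper value outside its range is refused whole. The fingers move at their own pace and stop on an object; "force" is the grip in N (left out, the last holds). Time passes only in rows, so rows that repeat a pose let the fingers close, or fill a call up. It gives the time, the measured TCP pose, the force, the opening and the grip force at its end, in the units of the state.
- arm.get_state(): the state, without advancing time (a new reading comes with each control period).
- arm.grab_frame(name): name is "side" or "top" or "wrist"; returns a dict with "frame" (420x560x3 uint8, red, green, blue), "z_map" (420x560 float32, m along the optical axis (not along the pixel's ray), 0 where there is no reading), "fx", "fy", "cx", "cy" (pixels), "distortion" ([k1, k2, p1, p2, k3] as OpenCV has them; the pictures are not rectified), "view" (4x4, takes a point from world to camera coordinates). Camera axes: x right, y down, z forward; pixel columns grow to the right and rows downward; lengths in m; the calibration is good to about 2 mm. A picture is of the moment at which its call begins.
- arm.job_done(): hands the job in; it is judged then, once.
The state is a dict: "t": time; "q": joint angles; "qd": joint speeds; "joint_efforts": joint torques, N m; "eef_pos": TCP position; "ee_rot": TCP orientation; "force": force on the tool from outside, world axes, zero at the start; "moment": the same for the moment, N m; "width": finger opening in m; "gripper_force": force on a finger pad.
Only numpy, scipy, OpenCV 4.12 (cv2) and the standard library are available. Lean on these libraries where they do the work, as an engineer would, in place of code of your own. Each camera call takes 0.05 s, during which the arm holds its last target. There are 200 camera calls.

## Working session

There is one attempt and no reset: what is moved stays moved. The work goes in short steps, Python scripts to look and compute and a tool call to move; the robot and the scene stay as the last step left them, time stands still between calls to the robot, and variables do not carry over. Pictures are saved under pics/ and viewed, at most 10 in all, crops included, and the job is handed in when it is done.

Besides the shell and the picture viewer there is one more tool, called as a command line: name --argument value ..., lists and objects as JSON in quotes. jog_arm: Moves the arm, as the interface text tells. Its arguments: {"type":"object","properties":{"targets":{"type":"array","items":{"type":"object","properties":{"dx":{"type":"number"},"dy":{"type":"number"},"dz":{"type":"number"},"rx":{"type":"number"},"ry":{"type":"number"},"rz":{"type":"number"},"gripper":{"type":"number"}}}},"force":{"type":"number"}},"required":["targets"]}

```bash
mkdir -p pics; cat > h.py <<'E'
import numpy as np, cv2, pickle
from station import arm
def grab(n):
    f=arm.grab_frame(n); pickle.dump(f,open(f'pics/{n}.pkl','wb')); return f
def K(f): return np.array([[f['fx'],0,f['cx']],[0,f['fy'],f['cy']],[0,0,1.]])
def cloud(f):
    h,w=f['z_map'].shape
    u,v=np.meshgrid(np.arange(w),np.arange(h))
    p=cv2.undistortPoints(np.stack([u,v],-1).reshape(-1,1,2).astype(np.float64),K(f),np.array(f['distortion'])).reshape(h,w,2)
    z=f['z_map'].astype(float)
    c=np.dstack([p*z[...,None],z]); V=np.array(f['view'])
    return (c-V[:3,3])@V[:3,:3]   # world
E
python3 - <<'E'
from h import *
for n in('top','side'):
    f=grab(n); cv2.imwrite(f'pics/{n}1.png',f['frame'][...,::-1])
s=arm.get_state();print(s['t'],s['eef_pos'],s['ee_rot'],s['width'])
E
```

```text
0.1 [0.24131588 0.62991231 0.21711312] [ 3.14012402e+00 -1.27520512e-04 -3.65938806e-01] 0.08763760633963931
```

View pics/top1.png

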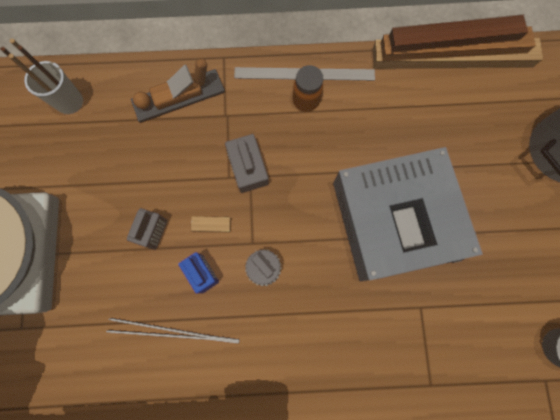

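View pics/side1.png

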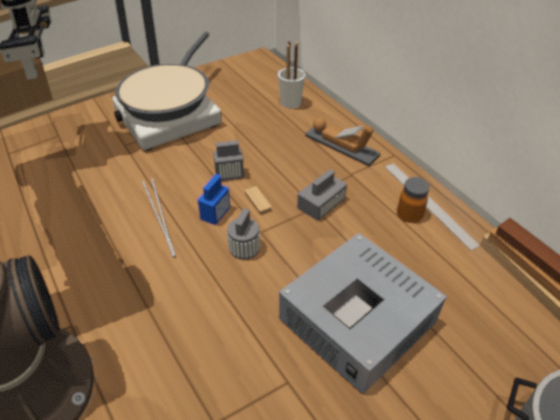

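The top view shows the oblong grey cartridge at about (147,228), the wide flat one at (246,162), the round one at (263,267) and the blue look-alike at (197,272). The extractor's bay is near (412,225). I'll measure the cartridge and the bay next.

```bash
python3 - <<'E'
from h import *
for n in ('top','side'):
    f=pickle.load(open(f'pics/{n}.pkl','rb')); P=cloud(f)
    print(n,'cam',(-np.array(f['view'])[:3,:3].T@np.array(f['view'])[:3,3]).round(3))
    def rect(m,name):
        m=cv2.morphologyEx(m.astype(np.uint8),cv2.MORPH_OPEN,np.ones((2,2)))
        k,l,st,_=cv2.connectedComponentsWithStats(m)
        if k<2: print(name,'none');return
        q=P[l==1+st[1:,4].argmax()]
        c,s,a=cv2.minAreaRect((q[:,:2]*1000).astype(np.float32))
        print(name,len(q),'c',np.round(c,1),'size',np.round(s,1),'ang',round(a,1),'z',np.percentile(q[:,2],[5,50,95]).round(4))
    Z=P[...,2]; R=np.zeros(Z.shape,bool)
    def win(a,b,c,d): w=R.copy(); w[b:d,a:c]=1; return w
    cart=win(122,200,172,256) if n=='top' else win(205,135,250,185)
    rect(cart&(Z>.084)&(Z<.1),'fin'); rect(cart&(Z>.052)&(Z<.068),'block')
    rect(cart&(Z>.03),'all')
    ex=win(325,140,490,290) if n=='top' else win(270,230,450,385)
    rect(ex&(Z>.078)&(Z<.092),'extr'); rect(ex&(Z>.03)&(Z<.07)&(f['frame'].min(2)>110),'floor')
    # bay mouth: hole in the top face, in image -> world at z=.085
    m=(ex&(Z>.081)&(Z<.09)).astype(np.uint8)
    cs,hi=cv2.findContours(m,cv2.RETR_CCOMP,cv2.CHAIN_APPROX_NONE)
    hs=[c for c,h in zip(cs,hi[0]) if h[3]>=0]
    if hs:
        c=max(hs,key=cv2.contourArea)[:,0]; q=P[c[:,1],c[:,0]]
        r=cv2.minAreaRect((q[:,:2]*1000).astype(np.float32)); print('mouth',len(c),np.round(r[0],1),np.round(r[1],1),round(r[2],1))
    # yaw from the fin mask etc
f=pickle.load(open('pics/top.pkl','rb'))
a=cv2.resize(f['frame'][190:300,110:220],(440,440),interpolation=cv2.INTER_CUBIC)
b=cv2.resize(f['frame'][175:275,355:465],(360,440)[::1],interpolation=cv2.INTER_CUBIC)
cv2.imwrite('pics/crop.png',np.hstack([a,b])[...,::-1])
E
```

```text
top cam [0.42  0.053 0.739]
fin 260 c [498.6 172.5] size [281.4  51. ] ang 67.0 z [0.0806 0.0911 0.0932]
block 443 c [506.8 183.5] size [306.3  65.4] ang 68.5 z [0.0471 0.059  0.0618]
all 968 c [506.7 183.5] size [306.3  65.6] ang 68.5 z [0.0287 0.0601 0.0924]
extr 11651 c [ 547.4 -130.6] size [225.3 406.1] ang 10.1 z [0.0822 0.0847 0.0866]
floor 725 c [492.2 -76.9] size [ 69.5 288.9] ang 15.5 z [0.0486 0.0508 0.0526]
mouth 164 [ 524.8 -189.4] [86.6 60.8] 9.3
side cam [ 0.152 -0.545  0.785]
fin 132 c [591.4 319.4] size [137.1  43.6] ang 40.9 z [0.0819 0.0885 0.0924]
block 280 c [358.5 -82.3] size [1010.5   66.6] ang 62.2 z [0.0495 0.058  0.0637]
all 788 c [365.7 -68.8] size [1041.    66.6] ang 62.2 z [0.0284 0.0583 0.0906]
extr 10716 c [ 397.9 -270.9] size [691.6 251.1] ang 28.1 z [0.081  0.0843 0.0865]
floor 608 c [ 527.8 -194.7] size [75.7 48.9] ang 12.0 z [0.0486 0.0508 0.0791]
mouth 158 [ 526.  -191.6] [87.1 62. ] 8.5
```

View pics/crop.png

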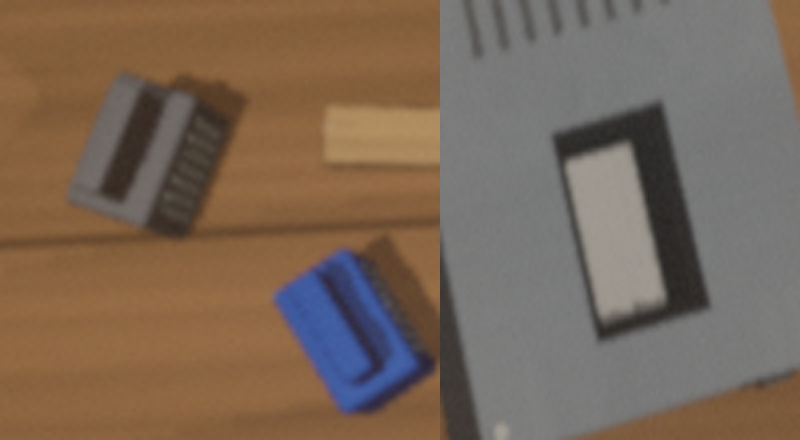

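The left crop shows the grey cartridge with its dark fin, turned about 65° from image horizontal. The right crop shows the bay mouth, long side near vertical. The mouth measures 87 x 61 mm in both views, which fits 74 x 50 plus the lead-in, and the two positions agree to 2 mm. The cartridge points include stray depth pixels, so I'll filter those out.

```bash
python3 - <<'E'
from h import *
for n in ('top','side'):
    f=pickle.load(open(f'pics/{n}.pkl','rb')); P=cloud(f); Z=P[...,2]
    med=cv2.medianBlur(f['z_map'],3); ok=abs(med-f['z_map'])<.004
    for name,a,b,pc in(('fin',.084,.1,1),('block',.054,.066,1),('upper',.054,.1,1)):
        w=np.zeros(Z.shape,bool); s=(slice(200,256),slice(122,172)) if n=='top' else (slice(135,185),slice(205,250)); w[s]=1
        q=P[w&ok&(Z>a)&(Z<b)]; m=np.median(q[:,:2],0); q=q[np.linalg.norm(q[:,:2]-m,axis=1)<.05]
        c,s,an=cv2.minAreaRect((q[:,:2]*1000).astype(np.float32))
        u,S,v=np.linalg.svd(q[:,:2]-q[:,:2].mean(0),full_matrices=False)
        print(n,name,len(q),np.round(c,1),np.round(s,1),round(an,1),'mean',(q[:,:2].mean(0)*1000).round(1),'pca',round(float(np.degrees(np.arctan2(v[0,1],v[0,0])))%180,1))
E
```

```text
top fin 261 [550.  290.5] [14.6 51.2] 69.7 mean [549.5 289.6] pca 159.8
top block 420 [550.1 290.1] [39.2 65.3] 69.1 mean [545.6 282.9] pca 156.1
top upper 796 [550.1 290.1] [39.2 65.3] 69.1 mean [547.1 285.3] pca 157.7
side fin 118 [551.5 288.5] [18.  49.3] 69.9 mean [550.3 286.6] pca 159.8
side block 239 [551.5 288.4] [44.3 64.3] 70.0 mean [547.  280.2] pca 155.1
side upper 500 [551.5 288.4] [44.3 64.3] 70.0 mean [548.2 282.5] pca 156.7
```

Both views put the cartridge at about (550.5, 289.5) mm with its long axis at −20.5°, and the sizes (65x39 block, 51x15 fin, 92 high) match. The tool yaw is −21°, so its closing axis already runs across the fin. I'll approach level first.

jog_arm --targets '[{"dx": 15, "dy": 8, "gripper": 0.4}, {"dx": 45, "dy": 23, "gripper": 0.4}, {"dx": 78, "dy": 39, "gripper": 0.4}, {"dx": 110, "dy": 55, "gripper": 0.4}, {"dx": 142, "dy": 71, "gripper": 0.4}, {"dx": 174, "dy": 87, "gripper": 0.4}, {"dx": 206, "dy": 104, "gripper": 0.4}, {"dx": 238, "dy": 120, "gripper": 0.4}]' --force 40

```text
invalid input at $.targets[0]: expected keys dx, dy, dz, rx, ry, rz, gripper
```

jog_arm --targets '[{"dx": 32, "dy": 16, "gripper": 0.4}, {"dx": 64, "dy": 33, "gripper": 0.4}, {"dx": 96, "dy": 49, "gripper": 0.4}, {"dx": 125, "dy": 64, "gripper": 0.4}, {"dx": 150, "dy": 76, "gripper": 0.4}, {"dx": 166, "dy": 84, "gripper": 0.4}, {"dx": 172, "dy": 87, "gripper": 0.4}, {"dx": 172, "dy": 87, "gripper": 0.4}]'

```text
invalid input at $.targets[0]: expected keys dx, dy, dz, rx, ry, rz, gripper
```

```bash
python3 - <<'E'
from h import *
f=grab('wrist'); cv2.imwrite('pics/w1.png',f['frame'][...,::-1])
s=arm.get_state();print(s['t'],s['eef_pos'],s['ee_rot'],s['width'],s['q'],s['force'])
P=cloud(f);Z=P[...,2];med=cv2.medianBlur(f['z_map'],3);ok=(abs(med-f['z_map'])<.004)&(f['z_map']>.05)
for name,a,b in(('fin',.084,.1),('upper',.054,.1)):
    q=P[ok&(Z>a)&(Z<b)&(np.linalg.norm(P[...,:2]-[.5505,.2895],axis=2)<.055)]
    r=cv2.minAreaRect((q[:,:2]*1000).astype(np.float32)); print(name,len(q),np.round(r[0],1),np.round(r[1],1),r[2],q[:,2].max())
E
```

```text
0.15 [0.24132736 0.62998013 0.21723381] [ 3.14030394e+00 -1.40607741e-04 -3.65869677e-01] 0.08752654655485215 [ 1.49311407e+00  3.59240537e-01  1.12833648e-02 -2.46103249e-04
 -1.22411469e+00 -2.88103742e-01] [ 0.18444279  0.53061825 -0.00378114]Traceback (most recent call last):
  File "<stdin>", line 7, in <module>
    return umr_maximum(a, axis, None, out, keepdims, initial, where)
ValueError: zero-size array to reduction operation maximum which has no identity
```

View pics/w1.png

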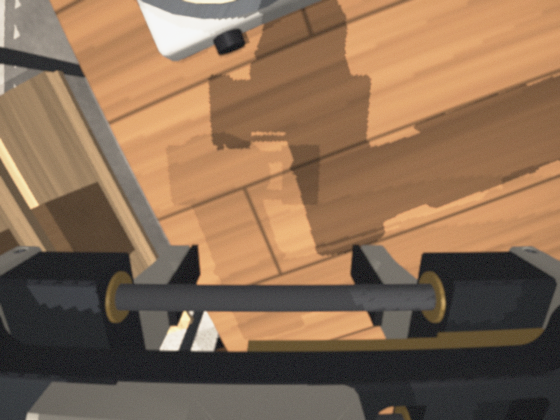

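The move was refused because each row needs every key, so the arm hasn't moved. The wrist view shows the hot plate's corner at the top, about (180,30), and it lies near the path. I'll rise a little on the way.

jog_arm --targets '[{"dx": 15, "dy": 8, "dz": -10, "rx": 0, "ry": 0, "rz": 0, "gripper": 0.4}, {"dx": 45, "dy": 23, "dz": -25, "rx": 0, "ry": 0, "rz": 0, "gripper": 0.4}, {"dx": 78, "dy": 39, "dz": -40, "rx": 0, "ry": 0, "rz": 0, "gripper": 0.4}, {"dx": 110, "dy": 55, "dz": -40, "rx": 0, "ry": 0, "rz": 0, "gripper": 0.4}, {"dx": 142, "dy": 71, "dz": -40, "rx": 0, "ry": 0, "rz": 0, "gripper": 0.4}, {"dx": 174, "dy": 87, "dz": -40, "rx": 0, "ry": 0, "rz": 0, "gripper": 0.4}, {"dx": 206, "dy": 104, "dz": -40, "rx": 0, "ry": 0, "rz": 0, "gripper": 0.4}, {"dx": 238, "dy": 120, "dz": -40, "rx": 0, "ry": 0, "rz": 0, "gripper": 0.4}]' --force 40

```text
t: 0.82
eef_pos: [0.4217, 0.4311, 0.2584]
ee_rot: [-3.141, -0.0, -0.366]
force: [1.4, 0.9, -0.1]
width: 0.0525
gripper_force: 0.0
```

jog_arm --targets '[{"dx": 32, "dy": 16, "dz": 0, "rx": 0, "ry": 0, "rz": 0, "gripper": 0.4}, {"dx": 64, "dy": 33, "dz": 0, "rx": 0, "ry": 0, "rz": 0, "gripper": 0.4}, {"dx": 96, "dy": 49, "dz": 0, "rx": 0, "ry": 0, "rz": 0, "gripper": 0.4}, {"dx": 125, "dy": 64, "dz": 10, "rx": 0, "ry": 0, "rz": 0, "gripper": 0.4}, {"dx": 150, "dy": 76, "dz": 20, "rx": 0, "ry": 0, "rz": 0, "gripper": 0.4}, {"dx": 166, "dy": 84, "dz": 30, "rx": 0, "ry": 0, "rz": 0, "gripper": 0.4}, {"dx": 172, "dy": 87, "dz": 35, "rx": 0, "ry": 0, "rz": 0, "gripper": 0.4}, {"dx": 172, "dy": 87, "dz": 35, "rx": 0, "ry": 0, "rz": 0, "gripper": 0.4}]'

```text
t: 1.48
eef_pos: [0.5505, 0.2883, 0.2216]
ee_rot: [3.139, 0.001, -0.368]
force: [-0.7, -0.2, 0.3]
width: 0.0524
gripper_force: 0.0
```

```bash
python3 - <<'E'
from h import *
f=grab('wrist'); cv2.imwrite('pics/w2.png',f['frame'][...,::-1])
s=arm.get_state();print(s['t'],s['eef_pos'],s['ee_rot'],s['width'],s['q'],s['force'])
P=cloud(f);Z=P[...,2];med=cv2.medianBlur(f['z_map'],3);ok=(abs(med-f['z_map'])<.004)&(f['z_map']>.05)
for name,a,b in(('fin',.084,.1),('upper',.054,.1)):
    q=P[ok&(Z>a)&(Z<b)&(np.linalg.norm(P[...,:2]-[.5505,.2895],axis=2)<.055)]
    if len(q)<5: continue
    r=cv2.minAreaRect((q[:,:2]*1000).astype(np.float32)); print(name,len(q),np.round(r[0],1),np.round(r[1],1),r[2],q[:,2].max())
E
```

```text
1.5333 [0.55027932 0.28943832 0.2224928 ] [ 3.14038458e+00  6.17832688e-04 -3.67362693e-01] 0.05255400745680469 [ 7.97754246e-01  2.69983538e-01 -1.04210800e-01 -9.76342160e-05
 -1.19795584e+00  4.05715387e-01] [-0.61338997 -0.34475236  0.27997836]
fin 642 [553.  290.5] [13.1 49.4] 69.04094696044922 0.0943889490396613
upper 2031 [553.1 290. ] [39.9 63.3] 69.23029327392578 0.0943889490396613
```

View pics/w2.png

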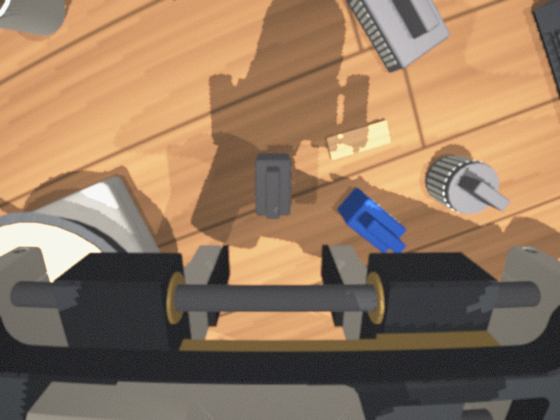

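The wrist view has the grey cartridge at (273,185), squared up and centred between the fingers, with the blue one at (372,220) clear of them. I'll descend 129 mm, close and lift.

jog_arm --targets '[{"dx": 1, "dy": 0, "dz": 15, "rx": 0, "ry": 0, "rz": 0, "gripper": 0.4}, {"dx": 1, "dy": 0, "dz": 40, "rx": 0, "ry": 0, "rz": 0, "gripper": 0.4}, {"dx": 1, "dy": 0, "dz": 70, "rx": 0, "ry": 0, "rz": 0, "gripper": 0.4}, {"dx": 1, "dy": 0, "dz": 95, "rx": 0, "ry": 0, "rz": 0, "gripper": 0.4}, {"dx": 1, "dy": 0, "dz": 113, "rx": 0, "ry": 0, "rz": 0, "gripper": 0.4}, {"dx": 1, "dy": 0, "dz": 124, "rx": 0, "ry": 0, "rz": 0, "gripper": 0.4}, {"dx": 1, "dy": 0, "dz": 129, "rx": 0, "ry": 0, "rz": 0, "gripper": 0.4}, {"dx": 1, "dy": 0, "dz": 129, "rx": 0, "ry": 0, "rz": 0, "gripper": 0.4}]'

```text
t: 2.2
eef_pos: [0.5508, 0.2906, 0.0937]
ee_rot: [3.141, 0.0, -0.365]
force: [0.6, -0.3, 0.7]
width: 0.0527
gripper_force: 0.0
```

jog_arm --targets '[{"dx": 0, "dy": 0, "dz": 0, "rx": 0, "ry": 0, "rz": 0, "gripper": 1}, {"dx": 0, "dy": 0, "dz": 0, "rx": 0, "ry": 0, "rz": 0, "gripper": 1}, {"dx": 0, "dy": 0, "dz": 0, "rx": 0, "ry": 0, "rz": 0, "gripper": 1}, {"dx": 0, "dy": 0, "dz": 0, "rx": 0, "ry": 0, "rz": 0, "gripper": 1}, {"dx": 0, "dy": 0, "dz": 0, "rx": 0, "ry": 0, "rz": 0, "gripper": 1}, {"dx": 0, "dy": 0, "dz": 0, "rx": 0, "ry": 0, "rz": 0, "gripper": 1}, {"dx": 0, "dy": 0, "dz": 0, "rx": 0, "ry": 0, "rz": 0, "gripper": 1}, {"dx": 0, "dy": 0, "dz": 0, "rx": 0, "ry": 0, "rz": 0, "gripper": 1}]' --force 40

```text
t: 2.87
eef_pos: [0.5513, 0.29, 0.094]
ee_rot: [-3.142, -0.0, -0.366]
force: [1.1, -0.1, 0.2]
width: 0.0051
gripper_force: 0.0
```

The opening is 5 mm with no grip force, but the fin is 14 mm thick, so the fingers aren't on it. I'll look before going on.

```bash
python3 - <<'E'
from h import *
s=arm.get_state();print(s['t'],s['eef_pos'],s['ee_rot'],s['width'],s['gripper_force'],s['force'],arm.tcp_to_tips)
f=grab('wrist');g=grab('side')
a=cv2.resize(g['frame'][90:240,150:350],(400,300)); b=cv2.resize(f['frame'],(400,300))
cv2.imwrite('pics/g1.png',np.hstack([a,b])[...,::-1])
E
```

```text
2.8667 [0.55125132 0.28997104 0.0940295 ] [-3.14153485e+00 -2.15421271e-05 -3.65851810e-01] 0.005055200847863093 0.0 [ 1.12249756 -0.05665809  0.23747363] 0.022
```

View pics/g1.png

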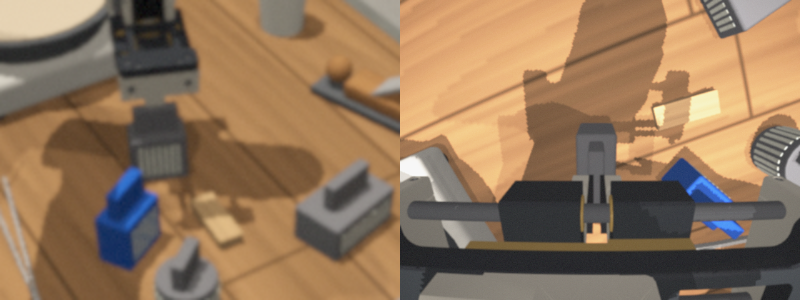

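In the wrist half, the fin at about (597,160) runs down to the closed fingers. Whether they're on it isn't clear, so I'll zoom in and measure.

```bash
python3 - <<'E'
from h import *
f=pickle.load(open('pics/wrist.pkl','rb'));g=pickle.load(open('pics/side.pkl','rb'))
a=cv2.resize(f['frame'][160:350,210:335],(390,593),interpolation=cv2.INTER_CUBIC)
b=cv2.resize(g['frame'][90:190,195:260],(385,593),interpolation=cv2.INTER_CUBIC)
cv2.imwrite('pics/g2.png',np.hstack([a,b])[...,::-1])
P=cloud(f)
R=np.array([[np.cos(-.366),np.sin(-.366)],[np.sin(-.366),-np.cos(-.366)]]) # rows: tool x, tool y
for v in range(170,350,12):
    p=P[v,273]; q=R@(p[:2]-[.5513,.29]); print(v,(q*1000).round(0),round(p[2]*1000))
P=cloud(g)
E
```

```text
170 [34. -1.] 0
182 [33. -1.] 43
194 [28. -1.] 60
206 [26. -1.] 80
218 [22. -1.] 92
230 [14. -1.] 91
242 [ 7. -1.] 92
254 [-1. -1.] 92
266 [-9. -1.] 92
278 [-18.  -1.] 91
290 [32. -0.] 183
302 [29. -0.] 186
314 [-114.   -2.] 0
326 [-128.   -2.] 1
338 [-144.   -2.] 0
```

View pics/g2.png

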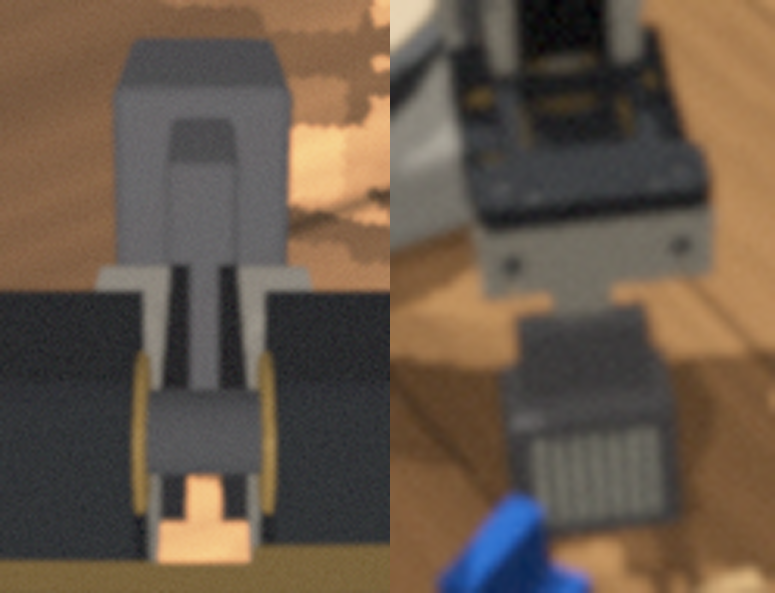

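In the side crop at (580,295) the finger ends just above the fin's top, with nothing in front of the fin's face. I'll check the tip height from depth.

```bash
python3 - <<'E'
from h import *
g=pickle.load(open('pics/side.pkl','rb')); P=cloud(g)
for u in (222,227,232):
  for v in range(124,172,3): print(u,v,(P[v,u]*1000).round(0),g['frame'][v,u])
s=arm.get_state();print(s['width'],s['gripper_force'],s['eef_pos'],s['q'])
E
```

```text
222 124 [504. 206. 209.] [46 50 50]
222 127 [504. 206. 202.] [52 51 48]
222 130 [504. 206. 195.] [111 108  96]
222 133 [507. 215. 181.] [115 110  97]
222 136 [506. 214. 175.] [116 110  99]
222 139 [506. 213. 168.] [126 112  95]
222 142 [535. 277. 109.] [117 100  84]
222 145 [540. 289.  90.] [71 69 68]
222 148 [539. 288.  83.] [61 59 58]
222 151 [538. 288.  75.] [64 61 61]
222 154 [537. 287.  68.] [62 59 59]
222 157 [537. 287.  59.] [69 65 66]
222 160 [532. 278.  59.] [74 72 71]
222 163 [531. 278.  51.] [70 67 65]
222 166 [530. 277.  44.] [95 94 85]
222 169 [529. 277.  35.] [95 95 85]
227 124 [514. 204. 206.] [35 34 36]
227 127 [512. 201. 202.] [74 71 65]
227 130 [513. 203. 193.] [114 110  98]
227 133 [514. 207. 183.] [115 109  98]
227 136 [515. 210. 174.] [115 110  98]
227 139 [546. 275. 113.] [115 109  97]
227 142 [544. 272. 107.] [101  96  86]
227 145 [547. 280.  93.] [67 64 65]
227 148 [548. 282.  83.] [60 62 61]
227 151 [547. 280.  77.] [59 58 58]
227 154 [547. 283.  66.] [61 59 60]
227 157 [547. 284.  57.] [70 67 67]
227 160 [541. 273.  59.] [70 70 70]
227 163 [540. 271.  52.] [77 74 70]
227 166 [540. 272.  43.] [100  99  89]
227 169 [539. 272.  35.] [105 104  92]
232 124 [522. 197. 207.] [33 30 29]
232 127 [522. 199. 199.] [89 85 76]
232 130 [522. 199. 192.] [114 108  97]
232 133 [523. 203. 182.] [113 109  96]
232 136 [525. 206. 172.] [117 111  99]
232 139 [556. 270. 112.] [147 121  95]
232 142 [555. 271. 104.] [88 83 76]
232 145 [559. 279.  89.] [64 62 63]
232 148 [558. 278.  82.] [62 59 60]
232 151 [559. 280.  72.] [64 64 62]
232 154 [559. 282.  62.] [58 59 58]
232 157 [556. 276.  59.] [74 69 69]
232 160 [552. 269.  57.] [64 65 64]
232 163 [552. 270.  48.] [90 86 79]
232 166 [551. 269.  40.] [107 104  95]
232 169 [550. 270.  31.] [102 101  91]
0.001039277455006674 0.0 [0.55122672 0.28997904 0.0939497 ] [ 7.97311952e-01  3.76702119e-01 -2.65366568e-01  1.07076711e-05
 -9.28732950e-01  4.07665359e-01]
```

The fingers are shut (1 mm) above the fin. The side depth puts the fingertips at about z 0.095–0.104, not the nominal 0.072, and the body edge at 0.167, not 0.138. So the reported z reads about 25 mm too low, while the lateral position agrees. I'll open, go down a little and measure the tip again.

jog_arm --targets '[{"dx": 0, "dy": 0, "dz": 0, "rx": 0, "ry": 0, "rz": 0, "gripper": 0.4}, {"dx": 0, "dy": 0, "dz": 0, "rx": 0, "ry": 0, "rz": 0, "gripper": 0.4}, {"dx": 0, "dy": 0, "dz": 0, "rx": 0, "ry": 0, "rz": 0, "gripper": 0.4}, {"dx": 0, "dy": 0, "dz": 0, "rx": 0, "ry": 0, "rz": 0, "gripper": 0.4}, {"dx": 0, "dy": 0, "dz": 0, "rx": 0, "ry": 0, "rz": 0, "gripper": 0.4}, {"dx": 0, "dy": 0, "dz": 0, "rx": 0, "ry": 0, "rz": 0, "gripper": 0.4}, {"dx": 0, "dy": 0, "dz": 5, "rx": 0, "ry": 0, "rz": 0, "gripper": 0.4}, {"dx": 0, "dy": 0, "dz": 10, "rx": 0, "ry": 0, "rz": 0, "gripper": 0.4}]'

```text
t: 3.63
eef_pos: [0.5513, 0.2902, 0.0838]
ee_rot: [-3.141, -0.0, -0.366]
force: [0.9, 0.2, 0.5]
width: 0.0485
gripper_force: 0.0
```

```bash
cat > tip.py <<'E'
from h import *
def tip():
    # near finger in the side view: points behind the closing line, pad-wide strip about the TCP, in tool axes
    s=arm.get_state(); c,y=s['eef_pos'],s['ee_rot'][2]
    f=grab('side'); P=cloud(f)
    X=np.array([np.cos(y),np.sin(y)]);Y=np.array([np.sin(y),-np.cos(y)])
    d=P[...,:2]-c[:2]; a=d@X; b=d@Y; med=cv2.medianBlur(f['z_map'],3)
    h=s['width']/2
    for sg in(1,-1):
        m=(abs(a)<.012)&(b*sg>h+.006)&(b*sg<h+.03)&(P[...,2]>.063)&(P[...,2]<c[2]+.06)&(abs(med-f['z_map'])<.006)
        z=P[...,2][m]
        if len(z): print('finger',sg,'n',len(z),'zmin',np.sort(z)[:6].round(4),'expect',round(c[2]-.022,4))
    print(s['t'],c.round(4),s['width'],s['force'].round(1),s['gripper_force'])
if __name__=='__main__': tip()
E
python3 tip.py
```

```text
finger 1 n 109 zmin [0.0925 0.0934 0.0935 0.0945 0.0947 0.0948] expect 0.0618
finger -1 n 1 zmin [0.1419] expect 0.0618
3.6333 [0.5513 0.2902 0.0838] 0.04853853445563436 [0.9 0.2 0.5] 0.0
```

The near finger's tip is at z≈0.091 where 0.062 was expected, so tips are about 29 mm higher than reported. That fits the earlier signs. I want them at about 0.071, so I'll go down 20 mm, watch the force, then close.

jog_arm --targets '[{"dx": 0, "dy": 0, "dz": 5, "rx": 0, "ry": 0, "rz": 0, "gripper": 0.4}, {"dx": 0, "dy": 0, "dz": 10, "rx": 0, "ry": 0, "rz": 0, "gripper": 0.4}, {"dx": 0, "dy": 0, "dz": 14, "rx": 0, "ry": 0, "rz": 0, "gripper": 0.4}, {"dx": 0, "dy": 0, "dz": 17, "rx": 0, "ry": 0, "rz": 0, "gripper": 0.4}, {"dx": 0, "dy": 0, "dz": 19, "rx": 0, "ry": 0, "rz": 0, "gripper": 0.4}, {"dx": 0, "dy": 0, "dz": 20, "rx": 0, "ry": 0, "rz": 0, "gripper": 0.4}, {"dx": 0, "dy": 0, "dz": 20, "rx": 0, "ry": 0, "rz": 0, "gripper": 0.4}, {"dx": 0, "dy": 0, "dz": 20, "rx": 0, "ry": 0, "rz": 0, "gripper": 0.4}]'

```text
t: 4.35
eef_pos: [0.5513, 0.2901, 0.0641]
ee_rot: [-3.141, -0.0, -0.366]
force: [0.4, 0.2, 0.5]
width: 0.0525
gripper_force: 0.0
```

```bash
python3 tip.py
```

```text
finger 1 n 105 zmin [0.0731 0.0739 0.0747 0.0749 0.0752 0.076 ] expect 0.0421
finger -1 n 2 zmin [0.122  0.1237] expect 0.0421
4.35 [0.5513 0.2901 0.0641] 0.05253201208888451 [0.4 0.2 0.5] 0.0
```

jog_arm --targets '[{"dx": 0, "dy": 0, "dz": 0, "rx": 0, "ry": 0, "rz": 0, "gripper": 1}, {"dx": 0, "dy": 0, "dz": 0, "rx": 0, "ry": 0, "rz": 0, "gripper": 1}, {"dx": 0, "dy": 0, "dz": 0, "rx": 0, "ry": 0, "rz": 0, "gripper": 1}, {"dx": 0, "dy": 0, "dz": 0, "rx": 0, "ry": 0, "rz": 0, "gripper": 1}, {"dx": 0, "dy": 0, "dz": 0, "rx": 0, "ry": 0, "rz": 0, "gripper": 1}, {"dx": 0, "dy": 0, "dz": 0, "rx": 0, "ry": 0, "rz": 0, "gripper": 1}, {"dx": 0, "dy": 0, "dz": 0, "rx": 0, "ry": 0, "rz": 0, "gripper": 1}, {"dx": 0, "dy": 0, "dz": 0, "rx": 0, "ry": 0, "rz": 0, "gripper": 1}]' --force 40

```text
t: 5.07
eef_pos: [0.5512, 0.29, 0.0639]
ee_rot: [3.142, 0.0, -0.366]
force: [-0.8, 0.5, -0.4]
width: 0.0138
gripper_force: 40.0
```

It's gripped: 13.8 mm opening at 40 N. With the underside at z=0 the reading is 0.064, so the underside is the reading minus 0.064. I'll lift it.

jog_arm --targets '[{"dx": 0, "dy": 0, "dz": -6, "rx": 0, "ry": 0, "rz": 0, "gripper": 1}, {"dx": 0, "dy": 0, "dz": -20, "rx": 0, "ry": 0, "rz": 0, "gripper": 1}, {"dx": 0, "dy": 0, "dz": -42, "rx": 0, "ry": 0, "rz": 0, "gripper": 1}, {"dx": 0, "dy": 0, "dz": -65, "rx": 0, "ry": 0, "rz": 0, "gripper": 1}, {"dx": 0, "dy": 0, "dz": -90, "rx": 0, "ry": 0, "rz": 0, "gripper": 1}, {"dx": 0, "dy": 0, "dz": -112, "rx": 0, "ry": 0, "rz": 0, "gripper": 1}, {"dx": 0, "dy": 0, "dz": -126, "rx": 0, "ry": 0, "rz": 0, "gripper": 1}, {"dx": 0, "dy": 0, "dz": -130, "rx": 0, "ry": 0, "rz": 0, "gripper": 1}]'

```text
t: 5.73
eef_pos: [0.5522, 0.2907, 0.1973]
ee_rot: [-3.138, -0.002, -0.366]
force: [1.2, 0.3, -0.8]
width: 0.0139
gripper_force: 40.0
```

jog_arm --targets '[{"dx": 2, "dy": 6, "dz": 0, "rx": 0, "ry": 0, "rz": 0, "gripper": 1}, {"dx": 6, "dy": 19, "dz": 0, "rx": 0, "ry": 0, "rz": 0, "gripper": 1}, {"dx": 13, "dy": 40, "dz": 0, "rx": 0, "ry": 0, "rz": 0, "gripper": 1}, {"dx": 22, "dy": 67, "dz": 0, "rx": 0, "ry": 0, "rz": 0, "gripper": 1}, {"dx": 31, "dy": 95, "dz": 0, "rx": 0, "ry": 0, "rz": 0, "gripper": 1}, {"dx": 40, "dy": 123, "dz": 0, "rx": 0, "ry": 0, "rz": 0, "gripper": 1}, {"dx": 49, "dy": 151, "dz": 0, "rx": 0, "ry": 0, "rz": 0, "gripper": 1}, {"dx": 58, "dy": 179, "dz": 0, "rx": 0, "ry": 0, "rz": 0, "gripper": 1}]'

```text
t: 6.4
eef_pos: [0.5397, 0.0993, 0.1923]
ee_rot: [3.139, 0.002, -0.366]
force: [1.0, -0.5, -1.3]
width: 0.0134
gripper_force: 40.0
```

jog_arm --targets '[{"dx": 9, "dy": 28, "dz": 0, "rx": 0, "ry": 0, "rz": -0.03, "gripper": 1}, {"dx": 18, "dy": 56, "dz": 0, "rx": 0, "ry": 0, "rz": -0.09, "gripper": 1}, {"dx": 27, "dy": 84, "dz": 0, "rx": 0, "ry": 0, "rz": -0.16, "gripper": 1}, {"dx": 36, "dy": 112, "dz": 0, "rx": 0, "ry": 0, "rz": -0.24, "gripper": 1}, {"dx": 45, "dy": 140, "dz": 0, "rx": 0, "ry": 0, "rz": -0.32, "gripper": 1}, {"dx": 54, "dy": 168, "dz": 0, "rx": 0, "ry": 0, "rz": -0.4, "gripper": 1}, {"dx": 63, "dy": 196, "dz": 0, "rx": 0, "ry": 0, "rz": -0.46, "gripper": 1}, {"dx": 71, "dy": 222, "dz": 0, "rx": 0, "ry": 0, "rz": -0.5, "gripper": 1}]'

```text
t: 7.07
eef_pos: [0.5261, -0.1329, 0.1923]
ee_rot: [-3.141, 0.003, 0.137]
force: [0.7, 0.6, -1.1]
width: 0.0133
gripper_force: 40.0
```

The fin is held and the force matches the cartridge's weight. Next is the last stretch to above the bay, then a look.

jog_arm --targets '[{"dx": -4, "dy": 20, "dz": 0, "rx": 0, "ry": 0, "rz": -0.01, "gripper": 1}, {"dx": -7, "dy": 36, "dz": 0, "rx": 0, "ry": 0, "rz": -0.02, "gripper": 1}, {"dx": -9, "dy": 48, "dz": 0, "rx": 0, "ry": 0, "rz": -0.023, "gripper": 1}, {"dx": -10, "dy": 55, "dz": 0, "rx": 0, "ry": 0, "rz": -0.023, "gripper": 1}, {"dx": -11, "dy": 58, "dz": 0, "rx": 0, "ry": 0, "rz": -0.023, "gripper": 1}, {"dx": -11, "dy": 59, "dz": 0, "rx": 0, "ry": 0, "rz": -0.023, "gripper": 1}, {"dx": -11, "dy": 59, "dz": 0, "rx": 0, "ry": 0, "rz": -0.023, "gripper": 1}, {"dx": -11, "dy": 59, "dz": 0, "rx": 0, "ry": 0, "rz": -0.023, "gripper": 1}]'

```text
t: 7.73
eef_pos: [0.5251, -0.1901, 0.1938]
ee_rot: [-3.141, 0.0, 0.158]
force: [0.7, 1.0, -1.9]
width: 0.0139
gripper_force: 40.0
```

```bash
cat > cart.py <<'E'
from h import *
s=arm.get_state();c=s['eef_pos'];print(s['t'],c.round(4),s['ee_rot'].round(4),s['width'],s['force'].round(1))
B=np.array([.5254,-.1905]);y=.157;X=np.array([np.cos(y),np.sin(y)]);Y=np.array([-X[1],X[0]])
for n in('side','wrist','top'):
    f=grab(n);P=cloud(f);Z=P[...,2];d=P[...,:2]-c[:2];med=cv2.medianBlur(f['z_map'],3);ok=(abs(med-f['z_map'])<.004)&(f['z_map']>.05)
    bt=c[2]-.064  # underside
    m=ok&(np.linalg.norm(d,axis=2)<.045)&(Z>max(bt-.006,.0885))&(Z<bt+.064)
    q=P[m]
    if len(q)<20: print(n,'few',len(q));continue
    e=(q[:,:2]-B); print(n,len(q),'bayX',np.percentile(e@X,[1,99]).round(4),'bayY',np.percentile(e@Y,[1,99]).round(4),'z',np.percentile(q[:,2],[1,99]).round(4),'expect bottom',round(bt,4))
    r=cv2.minAreaRect((q[:,:2]*1000).astype(np.float32));print('  rect',np.round(r[0],1),np.round(r[1],1),round(r[2],1))
f=pickle.load(open('pics/side.pkl','rb'));g=pickle.load(open('pics/wrist.pkl','rb'))
cv2.imwrite('pics/c1.png',np.hstack([cv2.resize(f['frame'][150:400,240:460],(396,450)),cv2.resize(g['frame'],(400,450))])[...,::-1])
E
python3 cart.py
```

```text
7.7333 [ 0.5251 -0.1901  0.1938] [-3.1414e+00  2.0000e-04  1.5760e-01] 0.013878364114817009 [ 0.7  1.  -1.9]
side 1368 bayX [-0.0326  0.0299] bayY [-0.0212  0.0186] z [0.1323 0.1922] expect bottom 0.1298
  rect [ 524.9 -191.3] [65.1 41.8] 8.6
wrist 3256 bayX [0.0042 0.0331] bayY [-0.0189  0.0198] z [0.1368 0.1916] expect bottom 0.1298
  rect [ 543.4 -187.2] [30.2 40.3] 8.5
top few 0
```

View pics/c1.png

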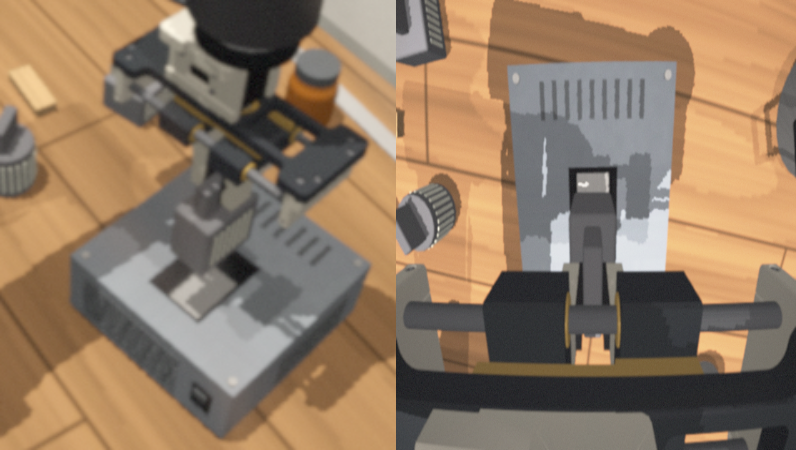

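The side half shows the upright cartridge at (213,230) above the bay mouth at (205,285). The wrist half shows it square to the mouth. Measured, it's within about 1.5 mm and 0.5° of the bay, with the underside near 0.130. I'll lower it 74 mm, to just above the carriage at 0.051.

jog_arm --targets '[{"dx": 0, "dy": 0, "dz": 6, "rx": 0, "ry": 0, "rz": 0, "gripper": 1}, {"dx": 0, "dy": 0, "dz": 16, "rx": 0, "ry": 0, "rz": 0, "gripper": 1}, {"dx": 0, "dy": 0, "dz": 26, "rx": 0, "ry": 0, "rz": 0, "gripper": 1}, {"dx": 0, "dy": 0, "dz": 34, "rx": 0, "ry": 0, "rz": 0, "gripper": 1}, {"dx": 0, "dy": 0, "dz": 40, "rx": 0, "ry": 0, "rz": 0, "gripper": 1}, {"dx": 0, "dy": 0, "dz": 44, "rx": 0, "ry": 0, "rz": 0, "gripper": 1}, {"dx": 0, "dy": 0, "dz": 48, "rx": 0, "ry": 0, "rz": 0, "gripper": 1}, {"dx": 0, "dy": 0, "dz": 50, "rx": 0, "ry": 0, "rz": 0, "gripper": 1}]'

```text
t: 8.55
eef_pos: [0.5251, -0.1906, 0.1433]
ee_rot: [-3.142, 0.001, 0.157]
force: [0.2, -0.5, -2.3]
width: 0.0134
gripper_force: 40.0
```

jog_arm --targets '[{"dx": 0, "dy": 0, "dz": 3, "rx": 0, "ry": 0, "rz": 0, "gripper": 1}, {"dx": 0, "dy": 0, "dz": 7, "rx": 0, "ry": 0, "rz": 0, "gripper": 1}, {"dx": 0, "dy": 0, "dz": 11, "rx": 0, "ry": 0, "rz": 0, "gripper": 1}, {"dx": 0, "dy": 0, "dz": 15, "rx": 0, "ry": 0, "rz": 0, "gripper": 1}, {"dx": 0, "dy": 0, "dz": 19, "rx": 0, "ry": 0, "rz": 0, "gripper": 1}, {"dx": 0, "dy": 0, "dz": 22, "rx": 0, "ry": 0, "rz": 0, "gripper": 1}, {"dx": 0, "dy": 0, "dz": 24, "rx": 0, "ry": 0, "rz": 0, "gripper": 1}, {"dx": 0, "dy": 0, "dz": 24, "rx": 0, "ry": 0, "rz": 0, "gripper": 1}]'

```text
t: 9.22
eef_pos: [0.5249, -0.1905, 0.1194]
ee_rot: [-3.141, 0.001, 0.157]
force: [-1.4, -0.7, -0.5]
width: 0.0133
gripper_force: 40.0
```

There's no contact yet, with the underside at about 0.055. The carriage should be met about 4 mm down and the stop about 30 mm down. First I'll go 22 mm and check the force.

jog_arm --targets '[{"dx": 0, "dy": 0, "dz": 3, "rx": 0, "ry": 0, "rz": 0, "gripper": 1}, {"dx": 0, "dy": 0, "dz": 6, "rx": 0, "ry": 0, "rz": 0, "gripper": 1}, {"dx": 0, "dy": 0, "dz": 9, "rx": 0, "ry": 0, "rz": 0, "gripper": 1}, {"dx": 0, "dy": 0, "dz": 12, "rx": 0, "ry": 0, "rz": 0, "gripper": 1}, {"dx": 0, "dy": 0, "dz": 15, "rx": 0, "ry": 0, "rz": 0, "gripper": 1}, {"dx": 0, "dy": 0, "dz": 18, "rx": 0, "ry": 0, "rz": 0, "gripper": 1}, {"dx": 0, "dy": 0, "dz": 21, "rx": 0, "ry": 0, "rz": 0, "gripper": 1}, {"dx": 0, "dy": 0, "dz": 22, "rx": 0, "ry": 0, "rz": 0, "gripper": 1}]'

```text
t: 9.88
eef_pos: [0.5256, -0.1906, 0.0979]
ee_rot: [3.141, -0.001, 0.157]
force: [-0.5, 1.1, 4.5]
width: 0.0137
gripper_force: 40.0
```

The force is 4.5 N net of the weight, as the spring should give at about 17 mm of travel. Now on to the stop, slowly.

jog_arm --targets '[{"dx": 0, "dy": 0, "dz": 2, "rx": 0, "ry": 0, "rz": 0, "gripper": 1}, {"dx": 0, "dy": 0, "dz": 4, "rx": 0, "ry": 0, "rz": 0, "gripper": 1}, {"dx": 0, "dy": 0, "dz": 6, "rx": 0, "ry": 0, "rz": 0, "gripper": 1}, {"dx": 0, "dy": 0, "dz": 7, "rx": 0, "ry": 0, "rz": 0, "gripper": 1}, {"dx": 0, "dy": 0, "dz": 8, "rx": 0, "ry": 0, "rz": 0, "gripper": 1}, {"dx": 0, "dy": 0, "dz": 8.5, "rx": 0, "ry": 0, "rz": 0, "gripper": 1}, {"dx": 0, "dy": 0, "dz": 9, "rx": 0, "ry": 0, "rz": 0, "gripper": 1}, {"dx": 0, "dy": 0, "dz": 9, "rx": 0, "ry": 0, "rz": 0, "gripper": 1}]'

```text
t: 10.55
eef_pos: [0.5257, -0.1906, 0.0893]
ee_rot: [3.141, -0.001, 0.157]
force: [-1.0, 1.4, 5.9]
width: 0.0136
gripper_force: 40.0
```

```bash
python3 - <<'E'
from h import *
s=arm.get_state();print(s['t'],s['eef_pos'].round(4),s['force'].round(1),s['width'])
f=grab('side');P=cloud(f)
q=P[(np.linalg.norm(P[...,:2]-[.5254,-.1905],axis=2)<.03)&(P[...,2]>.07)&(P[...,2]<.13)]
print(np.histogram(q[:,2],np.arange(.07,.132,.004)))
E
```

```text
10.55 [ 0.5257 -0.1906  0.0893] [-1.   1.4  5.9] 0.013561298571653176
(array([ 34,  38,  67, 199,  61,  20,  17,  23,  36,  54,  53, 126,  31,
        13,  12]), array([0.07 , 0.074, 0.078, 0.082, 0.086, 0.09 , 0.094, 0.098, 0.102,
       0.106, 0.11 , 0.114, 0.118, 0.122, 0.126, 0.13 ]))
```

The block top is about level (0.084–0.086), but there's no rise in force yet to mark the stop. I'll press a little further.

jog_arm --targets '[{"dx": 0, "dy": 0, "dz": 0.5, "rx": 0, "ry": 0, "rz": 0, "gripper": 1}, {"dx": 0, "dy": 0, "dz": 1, "rx": 0, "ry": 0, "rz": 0, "gripper": 1}, {"dx": 0, "dy": 0, "dz": 1.2, "rx": 0, "ry": 0, "rz": 0, "gripper": 1}, {"dx": 0, "dy": 0, "dz": 1.4, "rx": 0, "ry": 0, "rz": 0, "gripper": 1}, {"dx": 0, "dy": 0, "dz": 1.6, "rx": 0, "ry": 0, "rz": 0, "gripper": 1}, {"dx": 0, "dy": 0, "dz": 1.8, "rx": 0, "ry": 0, "rz": 0, "gripper": 1}, {"dx": 0, "dy": 0, "dz": 2, "rx": 0, "ry": 0, "rz": 0, "gripper": 1}, {"dx": 0, "dy": 0, "dz": 2, "rx": 0, "ry": 0, "rz": 0, "gripper": 1}]'

```text
t: 11.27
eef_pos: [0.5259, -0.1907, 0.0888]
ee_rot: [3.141, -0.002, 0.158]
force: [-4.3, 3.4, 17.5]
width: 0.0137
gripper_force: 40.0
```

The force has jumped to 17.5 N and the travel has ended, so it's at the stop. I'll open here, then go straight up.

jog_arm --targets '[{"dx": 0, "dy": 0, "dz": 0, "rx": 0, "ry": 0, "rz": 0, "gripper": 0.4}, {"dx": 0, "dy": 0, "dz": 0, "rx": 0, "ry": 0, "rz": 0, "gripper": 0.4}, {"dx": 0, "dy": 0, "dz": 0, "rx": 0, "ry": 0, "rz": 0, "gripper": 0.4}, {"dx": 0, "dy": 0, "dz": 0, "rx": 0, "ry": 0, "rz": 0, "gripper": 0.4}, {"dx": 0, "dy": 0, "dz": 0, "rx": 0, "ry": 0, "rz": 0, "gripper": 0.4}, {"dx": 0, "dy": 0, "dz": -1, "rx": 0, "ry": 0, "rz": 0, "gripper": 0.4}, {"dx": 0, "dy": 0, "dz": -4, "rx": 0, "ry": 0, "rz": 0, "gripper": 0.4}, {"dx": 0, "dy": 0, "dz": -10, "rx": 0, "ry": 0, "rz": 0, "gripper": 0.4}]'

```text
t: 11.93
eef_pos: [0.5247, -0.1905, 0.0966]
ee_rot: [-3.141, 0.001, 0.157]
force: [0.7, -0.5, 0.8]
width: 0.0521
gripper_force: 0.0
```

jog_arm --targets '[{"dx": 0, "dy": 0, "dz": -6, "rx": 0, "ry": 0, "rz": 0, "gripper": 0.4}, {"dx": 0, "dy": 0, "dz": -18, "rx": 0, "ry": 0, "rz": 0, "gripper": 0.4}, {"dx": 0, "dy": 0, "dz": -35, "rx": 0, "ry": 0, "rz": 0, "gripper": 0.4}, {"dx": 0, "dy": 0, "dz": -55, "rx": 0, "ry": 0, "rz": 0, "gripper": 0.4}, {"dx": 0, "dy": 0, "dz": -75, "rx": 0, "ry": 0, "rz": 0, "gripper": 0.4}, {"dx": 0, "dy": 0, "dz": -92, "rx": 0, "ry": 0, "rz": 0, "gripper": 0.4}, {"dx": 0, "dy": 0, "dz": -100, "rx": 0, "ry": 0, "rz": 0, "gripper": 0.4}, {"dx": 0, "dy": 0, "dz": -100, "rx": 0, "ry": 0, "rz": 0, "gripper": 0.4}]'

```text
t: 12.6
eef_pos: [0.5265, -0.1907, 0.1995]
ee_rot: [3.14, -0.004, 0.157]
force: [-0.3, -0.4, 0.5]
width: 0.0527
gripper_force: 0.0
```

```bash
python3 - <<'E'
from h import *
s=arm.get_state();print(s['t'],s['eef_pos'].round(4),s['force'].round(1),s['width'])
for n in('side','wrist'):
    f=grab(n);P=cloud(f)
    q=P[(np.linalg.norm(P[...,:2]-[.5254,-.1905],axis=2)<.03)&(P[...,2]>.07)&(P[...,2]<.15)]
    print(n,np.histogram(q[:,2],np.arange(.07,.152,.004))[0],'from 70 step 4')
g=pickle.load(open('pics/side.pkl','rb'))
cv2.imwrite('pics/e1.png',np.hstack([cv2.resize(g['frame'][150:400,240:460],(396,450)),cv2.resize(f['frame'],(400,450))])[...,::-1])
E
```

```text
12.6 [ 0.5265 -0.1907  0.1995] [-0.3 -0.4  0.5] 0.052700367666643134
side [ 24  30  69  36  33 257  82  31  34  30  43  35  52 209   8   0   0   0
   0   0] from 70 step 4
wrist [  16   39  173   72    5 1262  195   16   14   15   15   17   18  841
  117    0    0    0    0    0] from 70 step 4
```

View pics/e1.png

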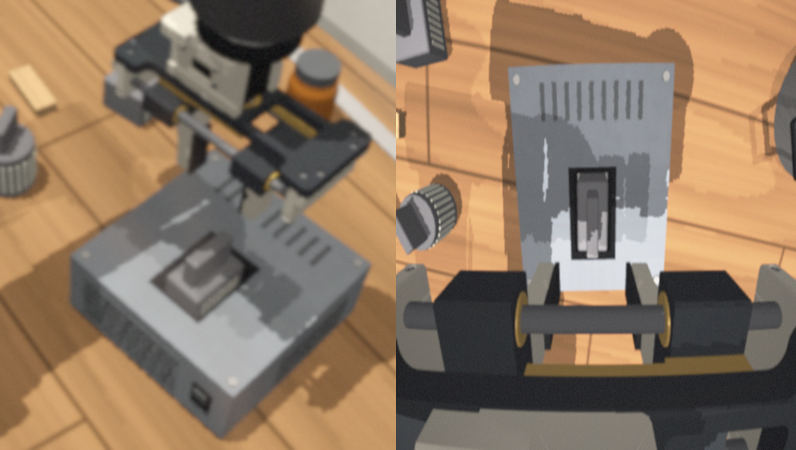

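The cartridge sits in the bay, at (210,270) in the side half and (593,213) in the wrist half. Its block top is at about 0.092–0.093, which is 8 mm out, so the catch holds it. The fin top is at about 0.125, and the gripper is clear.

```bash
python3 -c "
from station import arm
print(arm.job_done())"
```

```text
the job is handed in; nothing more can be done
None
```

The oblong cartridge is in the extractor's bay, fin up, pressed to the stop and held by the catch with its block about 8 mm out. The gripper is clear and the job is handed in, with 12.7 s of the 48 s used.

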